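# Clamp the film applicator in the thumbscrew fixture

## Robot

A 6-joint arm with a two-finger parallel gripper is mounted at the origin on a cart in front of the work surface, level with it; the furniture and walls round the work are solid. World frame = base frame: x ahead of the robot, y to its left, z up, the work surface at z = 0. Lengths are in m, angles in rad, forces in N, time in s.
With the tool pointing down it reaches from about 0.425 to 0.925 m from the base axis. Payload 12.5 kg.
Tool frame: the origin (TCP) lies on the centre line of the jaws, within the pads' length; the fingertips stand 11 mm ahead of it and the grasp point (between the pads) lies 8 mm behind it; z points along the fingers, y is the direction in which the jaws open and shut (so a half turn about z gives the same grasp; the last joint's range is limited). The gripper opens to 85 mm and grips with 20 to 120 N. Pads are 22 mm wide; open, the fingers measure 114 mm over their backs; the gripper's body (76 mm by 85 mm) begins 54 mm behind the grasp point. The pads swing forward as they close: fully open they stand 13 mm farther back than shut.
Start: joints at [1.039, 0.491, 1.559, -0, 1.092, -0.106], TCP at [0.258, 0.569, 0.242] pointing down, gripper open.
Joint ranges: [-3.1, 3.1], [-0.84, 2.19], [0.05, 2.79], [-1.13, 4.28], [0.06, 2.93], [-2.69, 2.69]. Speed limits (rad/s): [2.22, 2.22, 2.79, 3.14, 3.14, 3.14].

## Interface

Orientations are given as a rotation vector (axis times angle).
In Python, from rig import manip gives the robot as it stands.
- The arm moves only by the tool arm_command, never from a script. Its arguments are lists of equal length, an entry for each row: "travel": the shift along the world's x, y, z in cm, a list of three; "rot": the turn, a rotation vector about the world's x, y, z in degrees, a list of three; "hand": the opening, from 0 (shut) to 1 (fully open). In form: {"travel": [[x, y, z], ...], "rot": [[wx, wy, wz], ...], "hand": [hand, ...]}. A call has 1 to 20 rows; each row is the pose to reach, as a shift and turn from the pose commanded when the call began; what a row does not reach only later rows make up. A row lasts 1/8 s, in which the tool goes at most 62.5 mm and 10.7 degrees, less where a joint would pass 70% of its speed; a pose out of reach is approached as far as the arm can. A call with a gripper value outside its range is refused whole. The fingers move at their own pace and stop on an object; "grip_force" is the grip in N (left out, the last holds). Time passes only in rows, so rows that repeat a pose let the fingers close. It gives the time, the measured TCP pose, the force and the opening at its end, in the units of the state.
- manip.get_state(): the state, without advancing time (a new reading comes with each control period).
- manip.snapshot(name): name is "scene" or "top"; returns a dict with "color" (480x640x3 uint8, blue, green, red), "fov_y" (degrees; the focal length in pixels is half the picture's height over the tangent of half this angle, whatever the lens; pixels are square), "cx", "cy" (the principal point, pixels), "k1" (the pictures are not rectified: a ray, as slopes to the right and down, at radius r is drawn at 1 + k1 r^2 times it, then the intrinsics apply), "view" (4x4, takes a point from world to camera coordinates). Camera axes: x right, y down, z forward; pixel columns grow to the right and rows downward; lengths in m; the calibration is good to about 2 mm. A picture is of the moment at which its call begins. There is no depth.
- manip.job_done(): hands the job in, once; it reports no verdict.
The state is a dict: "time": time; "joint_pos": joint angles; "qd": joint speeds; "tau": joint torques, N m; "tool_pos": TCP position; "tool_rot": TCP orientation; "wrist_force": force on the tool from outside, world axes, zero at the start; "ft_torque": the same for the moment, N m; "width": finger opening in m.
Only numpy, scipy, OpenCV 4.12 (cv2) and the standard library are available. Lean on these libraries where they do the work, as an engineer would, in place of code of your own. Each camera call takes 0.05 s, during which the arm holds its last target. There are 200 camera calls.

## Task

Lift the steel film applicator out of its grey storage cradle by the middle, set it down flat on the bare worktop and let go, then take it again by one end and lay it flat on the bed of the open clamping fixture, lengthwise between the two jaws and centred on them. Then turn the knurled thumbscrew clockwise, regrasping as needed, until the jaw grips the applicator and the resistance clearly rises; stop there, without overtightening, and let go. Leave the two sample jars and the petri dish where they are.

Things in the scene. Friction and masses are not known exactly. Their poses are not given: they have to be found in the camera images.
- applicator: Plain steel film applicator, an oblong open frame 32 mm wide (its x), 100 mm long (y), 26 mm high (z), about 0.3 kg; origin at the centre of its underside. The outer side faces are flat, 32 mm apart, over the full length and height. It starts in the cradle, along the cradle's long axis. Either end may come to either side.
- cradle: Grey plastic cradle, fixed, long axis y, origin on the worktop under its centre. The applicator rests in it 12 mm above the worktop. Two end saddles (|y| 23 to 58 mm) have cheeks (to |x| 26 mm, 34 mm high) that cover its sides; only its middle 46 mm is open for fingers, and there only a keel 24 mm wide, 12 mm high runs under it. It lifts straight up.
- fixture: Aluminium fixture, fixed, origin on the worktop under the bed's middle; jaws close along its x. 36 mm wide (y), x -91 to +49 mm. Jaws 36 mm long in y, top at height 36 mm: the applicator, laid along y, juts out 32 mm past them each side for fingers; none fit between the jaws. Fixed jaw face at x +18 mm. Screw housing x -80 to -44 mm, 42 mm high.
- bed_mid (a point): Middle of the bed's top surface, 18 mm above the worktop; axes as the fixture's.
- fixed_jaw_face (a point): Centre of the fixed jaw's clamping face.
- jaw: Moving jaw, a block 36 mm long, 16 mm high; origin at the middle of its clamping face, lower edge. The face is at fixture x -22 mm with the screw at 0 and moves to the fixed jaw (+x) 3 mm per rad of screw. At the start the jaws are 37 to 40 mm apart. When the applicator is pressed on the fixed jaw, springs make the grip grow about 60 N a rad.
- knob_mid (a point): Centre of the knurled thumbscrew head on the fixture's screw housing (fixture x = -62 mm, y = 0): an upright round knob 28 mm across, 26 mm high, reaching from 56 to 82 mm above the worktop, its axis vertical; this point is 69 mm above the worktop.
- thumbscrew (a joint): Turn of the thumbscrew in rad, growing clockwise seen from above, which closes the jaw; 0 is fully open, it starts between 0 and 1. It stays where it is left. Running friction 0.2 Nm; once the jaw bears on the applicator, the resisting torque grows by about 0.18 Nm a rad. A good seat is some 0.4 to 1.3 rad past first contact (15 to 120 N of grip); more would overtighten it.
- jar_a: Small clear sample jar with white cap, 33 mm across, 55 mm high, standing; origin at the centre of its underside. Bystander.
- jar_b: Another such sample jar with a dark content, 33 mm across, 55 mm high, standing; origin at the centre of its underside. Bystander.
- petri: Glass petri dish, 64 mm across, 18 mm high, lying on the worktop; origin at the centre of its underside. Bystander.
There are look-alikes about, which are no part of the job. Of the things that look like the applicator, the larger one is meant.

How it is judged:
On the way, in this order (a step that is already met when the one before it is completed fails the run):
1. the applicator is lifted clear of its cradle (height (world z) of applicator above 0.045 m), for 0.05 s.
2. the applicator is set down flat on the worktop and let go (height (world z) of applicator below 0.004 m and angle between applicator's own z axis and vertical below 0.08 rad and contact force between the fingers and applicator below 0.2 N and linear speed of applicator below 0.02 m/s), for 0.2 s.
3. the applicator lies flat on the fixture's bed between the open jaws, not yet gripped (z of applicator in the frame of bed_mid between -0.003 and 0.004 m and x of applicator in the frame of bed_mid between -0.012 and 0.012 m and y of applicator in the frame of bed_mid between -0.015 and 0.015 m and angle between applicator's own z axis and vertical below 0.08 rad and contact force between jaw and applicator below 6 N), for 0.2 s.
At the end, for the whole second after the job is handed in: The applicator lies flat on the fixture's bed (within 4 mm of its surface, tilt below 0.06 rad), along the jaws within 0.06 rad, centred on them within 15 mm, gripped by the moving jaw with 15 to 120 N, at rest (contact force between jaw and applicator between 15 and 120 N and z of applicator in the frame of bed_mid between -0.003 and 0.004 m and y of applicator in the frame of bed_mid between -0.015 and 0.015 m and angle between the y axis of applicator and the y axis of fixture, either way round below 0.06 rad and angle between applicator's own z axis and vertical below 0.06 rad and value of joint thumbscrew above 2 rad and linear speed of applicator below 0.01 m/s); the robot touches nothing.
It fails at once if the thumbscrew is overtightened (jaw grip above 120 N) (contact force between jaw and applicator above 120 N).
It fails at once if a bystander (sample jar, petri dish) is moved by more than 20 mm (distance of any of jar_a, jar_b, petri from where it was at the start of the episode above 0.02 m).
It also fails if it takes over 72 s, if anything falls off the work surface, if the arm or the gripper's body presses on something with over 40 N, if the wrist force passes 120 N, or if a joint passes its speed limit or range.

## Working session

There is one attempt and no reset: what is moved stays moved. The work goes in short steps, Python scripts to look and compute and a tool call to move; the robot and the scene stay as the last step left them, time stands still between calls to the robot, and variables do not carry over. Pictures are saved under pics/ and viewed, about 8 in all and at most 12, crops included, and the job is handed in when it is done.

Besides the shell and the picture viewer there is one more tool, called by a JSON object that holds its "op" and its "data". arm_command: Moves the arm, as the interface text tells. Its arguments: {"type":"object","properties":{"travel":{"type":"array"},"rot":{"type":"array"},"hand":{"type":"array"},"grip_force":{"type":"number"}},"required":["travel","rot","hand"]}

```bash
ls; mkdir -p pics; cat > h.py <<'E'
import numpy as np, cv2, json
from rig import manip
def snap(n,fn):
    s=manip.snapshot(n); cv2.imwrite(f'pics/{fn}.png',s['color'])
    m={k:(np.array(v).tolist()) for k,v in s.items() if k!='color'}
    json.dump(m,open(f'pics/{fn}.json','w')); return s
def load(fn): 
    m=json.load(open(f'pics/{fn}.json')); m['view']=np.array(m['view']); return m
def f(m): return 240/np.tan(np.radians(m['fov_y'])/2)
def proj(m,P):
    P=np.atleast_2d(P); c=P@m['view'][:3,:3].T+m['view'][:3,3]
    s=c[:,:2]/c[:,2:]; r2=(s**2).sum(1,keepdims=True)
    return s*(1+m['k1']*r2)*f(m)+[m['cx'],m['cy']]
def unproj(m,uv,z):
    uv=np.atleast_2d(np.array(uv,float)); d=(uv-[m['cx'],m['cy']])/f(m); s=d.copy()
    for _ in range(30): s=d/(1+m['k1']*(s**2).sum(1,keepdims=True))
    R=m['view'][:3,:3]; o=-R.T@m['view'][:3,3]
    ray=np.c_[s,np.ones(len(s))]@R
    return o+ray*((z-o[2])/ray[:,2])[:,None]
E
python3 - <<'E'
from h import *
for n in('scene','top'):
    s=snap(n,n+'0'); print(n,s['fov_y'],s['k1'],s['cx'],s['cy'],(-s['view'][:3,:3].T@s['view'][:3,3]).round(3))
print(manip.get_state())
E
```

```text
pics
scene 54.53955479993463 0.0220724983136464 322.66738143287535 239.44015231712817 [ 0.197 -0.424  0.726]
top 45.77259728369564 0.011201822113991667 317.65550211978587 242.90327283403943 [ 0.345 -0.044  0.916]
{'time': 0.1, 'joint_pos': array([ 1.03942015e+00,  4.91475952e-01,  1.55939661e+00,  3.97222001e-05,
        1.09174827e+00, -1.05588803e-01]), 'qd': array([ 0.00308114, -0.00086159, -0.00037382,  0.00102178, -0.000343  ,
        0.00175396]), 'tau': array([ 4.86906414e-03, -6.19444728e+01, -2.62029344e+01,  4.15587863e-05,
        2.81487839e-03,  2.49001971e-05]), 'tool_pos': array([0.25801031, 0.56903592, 0.24179789]), 'tool_rot': array([-6.63737365e-01, -3.07031298e+00,  1.51634305e-03]), 'wrist_force': array([-0.40360729,  0.87957718,  0.3005634 ]), 'ft_torque': array([-0.07339811, -0.01504326,  0.02221012]), 'width': 0.08525556460125597}
```

View pics/top0.png

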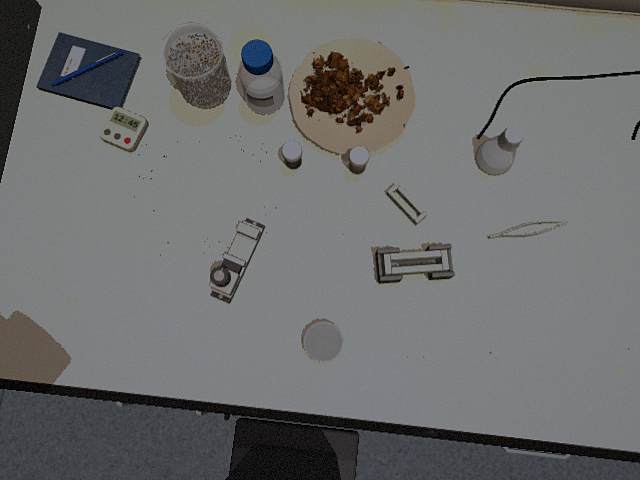

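View pics/scene0.png

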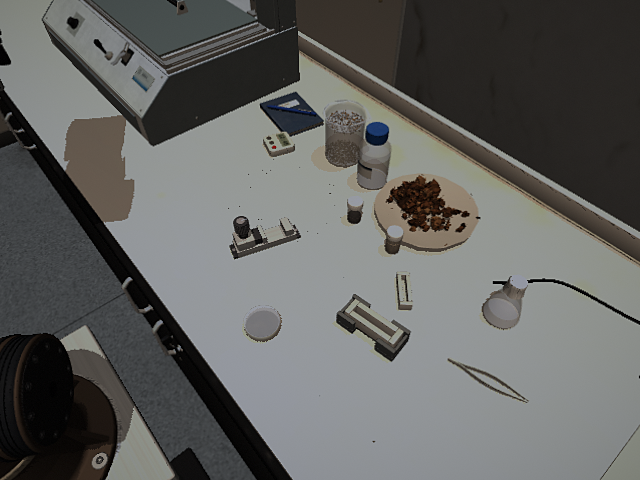

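The two applicator look-alikes are the one in the grey cradle at top (415,262) and a smaller loose one at (405,204). The cradled one is larger and sits in the cradle, so it fits. The fixture runs from (224,290) to (252,225) with its knob at (220,275). The jars are at (291,155) and (358,160), and the petri dish at (322,341). Next I'll enlarge to confirm.

```bash
python3 - <<'E'
from h import *
a=cv2.imread('pics/top0.png')
c1=a[175:295,365:465]; c2=a[205:325,185:285]
o=np.hstack([cv2.resize(c,None,fx=4,fy=4,interpolation=cv2.INTER_CUBIC) for c in(c1,c2)])
o=cv2.convertScaleAbs(o,alpha=1.4)
for k in range(0,480,40): cv2.line(o,(0,k),(6,k),(0,0,255),1)
cv2.imwrite('pics/crop1.png',o)
m=load('top0'); print(unproj(m,[(415,262),(291,155),(358,160),(322,341),(405,204),(220,275)],0).round(3))
E
```

```text
[[ 0.524 -0.181  0.   ]
 [ 0.686  0.042  0.   ]
 [ 0.689 -0.072  0.   ]
 [ 0.381 -0.044  0.   ]
 [ 0.621 -0.157  0.   ]
 [ 0.468  0.133  0.   ]]
```

View pics/crop1.png

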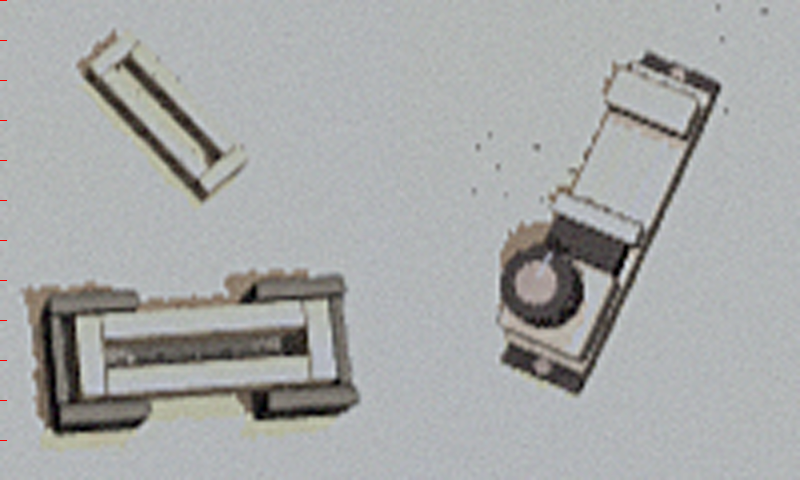

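The crop confirms it: the large applicator is in the cradle and the small look-alike is loose at upper left. The fixture is open, knob at crop (538,282). Now I'll fit the poses.

```bash
cat > fit.py <<'E'
from h import *
from scipy.optimize import least_squares
def T(p,L): c,s=np.cos(p[2]),np.sin(p[2]); L=np.array(L); return np.c_[p[0]+c*L[:,0]-s*L[:,1],p[1]+s*L[:,0]+c*L[:,1],L[:,2]]
E
python3 - <<'E'
from fit import *
m=load('top0'); ms=load('scene0')
g=lambda uv,ox,oy:(np.array(uv)+.5)/4-.5+[ox,oy]
A=g([(78,314),(330,298),(338,383),(80,398)],365,175)
P=unproj(m,A,.038); print('app corners',P.round(4).tolist(), np.linalg.norm(np.roll(P,-1,0)-P,axis=1).round(4))
LA=[(-.016,.05,.038),(-.016,-.05,.038)]
c=P.mean(0); d=(P[0]+P[3]-P[1]-P[2])/2; yaw=np.arctan2(d[1],d[0])-np.pi/2
# order: image right = -y world? report
print('app centre',c.round(4),'long-axis angle deg',np.degrees(np.arctan2(d[1],d[0])))
# fixture
px=g([(607,100),(690,137),(558,193),(640,232),(535,281)],185,205)
Q=np.r_[unproj(m,px[:2],.036),unproj(m,px[2:4],.036),unproj(m,px[4:],.082)]
print('fix',Q.round(4).tolist())
L=[(.018,.018,.036),(.018,-.018,.036),(-.062,0,.082)]
r=least_squares(lambda p:(proj(m,T(p,L))-px[[0,1,4]]).ravel(),[.52,.11,-.4]); print('fixture',r.x.round(4),np.degrees(r.x[2]),r.fun.round(2))
p=r.x
pa=[c[0],c[1],np.arctan2(d[1],d[0])-np.pi/2]
json.dump([list(p),list(pa)],open('poses.json','w'))
box=lambda x0,x1,y0,y1,z:[(x0,y0,z),(x1,y0,z),(x1,y1,z),(x0,y1,z)]
out=[]
for mm,fn,cr in((m,'top0',[(365,220,100,75),(190,212,100,75)]),(ms,'scene0',[(320,290,100,75),(220,205,100,75)])):
    a=cv2.imread(f'pics/{fn}.png'); row=[]
    for i,(x,y,w,h) in enumerate(cr):
        k=cv2.convertScaleAbs(cv2.resize(a[y:y+h,x:x+w],None,fx=4,fy=4,interpolation=cv2.INTER_CUBIC),alpha=1.4)
        S=[(pa,box(-.016,.016,-.05,.05,.038),(0,0,255)),(pa,box(-.026,.026,-.058,.058,.034),(0,255,0)),(pa,box(-.026,.026,-.058,.058,0),(255,0,0))] if i==0 else [
          (p,box(-.091,.049,-.018,.018,0),(255,0,0)),(p,box(-.08,-.044,-.018,.018,.042),(0,255,0)),(p,box(.018,.034,-.018,.018,.036),(0,0,255)),
          (p,[(-.062+.014*np.cos(t),.014*np.sin(t),.082) for t in np.linspace(0,6.28,24)],(255,0,255))]
        for q,b,col in S:
            uv=(proj(mm,T(q,b))-[x,y]+.5)*4-.5
            cv2.polylines(k,[uv.round().astype(int)],True,col,1)
        row.append(k)
    out.append(np.hstack(row))
cv2.imwrite('pics/ov1.png',np.vstack(out))
E
```

```text
app corners [[0.5256, -0.1262, 0.038], [0.5428, -0.2241, 0.038], [0.5094, -0.2293, 0.038], [0.4925, -0.1298, 0.038]] [0.0994 0.0339 0.1009 0.0334]
app centre [ 0.5176 -0.1774  0.038 ] long-axis angle deg 99.79279519320202
fix [[0.5557, -0.0477, 0.036], [0.5443, -0.0819, 0.036], [0.5161, -0.0324, 0.036], [0.5041, -0.066, 0.036], [0.4733, -0.028, 0.082]]
fixture [ 0.5321 -0.0561 -0.4334] -24.834485111956603 [-0.22 -0.22 -1.43  1.95  1.54 -1.58]
```

View pics/ov1.png

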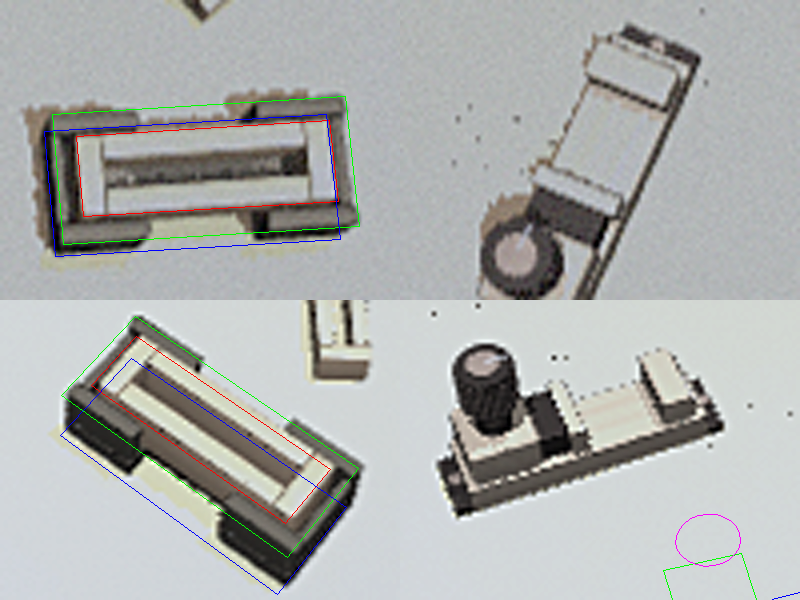

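The top overlay fits the applicator, with scene about 2 px off. The fixture overlay missed because I forgot the 400 px crop offset. I'll take a clean enlarged scene crop and fit both views jointly.

```bash
python3 - <<'E'
from h import *
a=cv2.imread('pics/scene0.png')
o=np.hstack([cv2.convertScaleAbs(cv2.resize(a[y:y+80,x:x+80],None,fx=5,fy=5,interpolation=cv2.INTER_CUBIC),alpha=1.4) for x,y in((332,285),(225,205))])
cv2.imwrite('pics/sc1.png',o)
E
```

```text
(no output)
```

View pics/sc1.png

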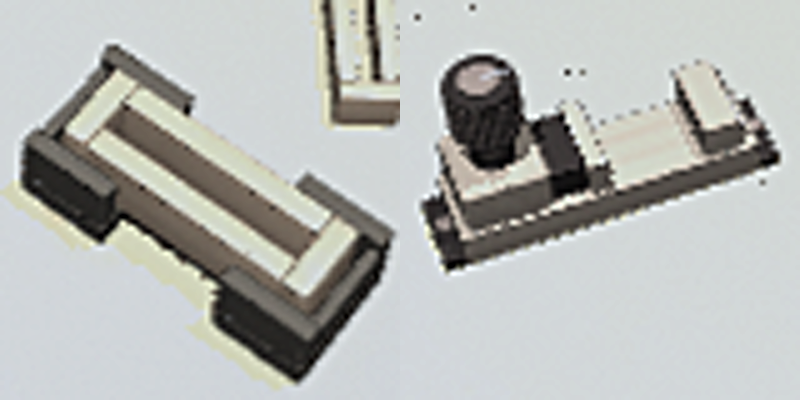

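```bash
python3 - <<'E'
from fit import *
m=load('top0'); ms=load('scene0')
g=lambda uv,ox,oy,k:(np.array(uv,float)+.5)/k-.5+[ox,oy]
hx,hy=.016,.05
LA=[(hx,hy,.038),(hx,-hy,.038),(-hx,-hy,.038),(-hx,hy,.038)]
At=g([(78,314),(330,298),(338,383),(80,398)],365,175,4)
As=g([(115,68),(362,225),(308,300),(62,138)],332,285,5)
def rep(n,L,pt,ps,Ls,x0):
    ft=lambda p:(proj(m,T(p,L))-pt).ravel(); fs=lambda p:(proj(ms,T(p,Ls))-ps).ravel()
    for nm,fn in(('top',ft),('scene',fs),('both',lambda p:np.r_[ft(p),fs(p)])):
        r=least_squares(fn,x0,loss='soft_l1'); print(n,nm,r.x[:2].round(4),np.degrees(r.x[2]).round(2),r.fun.round(1))
    return r.x
pa=rep('app',LA,At,As,LA,[.5176,-.1774,.17])
L=[(.018,.018,.036),(.018,-.018,.036),(-.062,0,.082),(-.091,-.018,0),(.049,-.018,0)]
Pt=g([(207,100),(290,137),(138,281),(180,393),(320,87)],185,205,4)
Ps=g([(277,72),(312,130),(81,79),(50,270),(375,160)],225,205,5)
p=rep('fix',L,Pt,Ps,L,[.52,.11,-.4])
uv=g([(158,193),(240,232)],185,205,4)
Q=unproj(m,uv,.036)-[*p[:2],0]; print('movjaw local x',Q[:,0]*np.cos(p[2])+Q[:,1]*np.sin(p[2]))
json.dump([list(p),list(pa)],open('poses.json','w'))
box=lambda x0,x1,y0,y1,z:[(x0,y0,z),(x1,y0,z),(x1,y1,z),(x0,y1,z)]
out=[]
for mm,fn,cr in((m,'top0',[(365,220),(190,220)]),(ms,'scene0',[(322,290),(220,205)])):
    a=cv2.imread(f'pics/{fn}.png'); row=[]
    for i,(x,y) in enumerate(cr):
        k=cv2.convertScaleAbs(cv2.resize(a[y:y+75,x:x+100] if 1 else 0,None,fx=4,fy=4,interpolation=cv2.INTER_CUBIC),alpha=1.4)
        S=[(pa,box(-.016,.016,-.05,.05,.038),(0,0,255)),(pa,box(-.026,.026,-.058,.058,.034),(0,255,0))] if i==0 else [
          (p,box(-.091,.049,-.018,.018,0),(255,0,0)),(p,box(-.08,-.044,-.018,.018,.042),(0,255,0)),(p,box(.018,.034,-.018,.018,.036),(0,0,255)),
          (p,[(-.062+.014*np.cos(t),.014*np.sin(t),.082) for t in np.linspace(0,6.28,24)],(255,0,255))]
        for q,b,col in S: cv2.polylines(k,[((proj(mm,T(q,b))-[x,y]+.5)*4-.5).round().astype(int)],True,col,1)
        row.append(k)
    out.append(np.hstack(row))
cv2.imwrite('pics/ov2.png',np.vstack(out))
E
```

```text
app top [ 0.5175 -0.1774] 9.52 [-0.5  0.3 -0.1  0.8  0.  -0.4  0.6 -0.6]
app scene [ 0.5204 -0.1785] 11.96 [-0.1  0.5  0.   0.6  0.5 -0.4 -0.4 -0.8]
app both [ 0.519  -0.1781] 10.72 [-0.2  0.1  0.1 -0.7  0.6 -2.   1.4 -0.8 -0.4  0.5 -1.   1.5 -0.9  0.3
 -0.9 -1.1]
fix top [0.5161 0.0994] -17.93 [-0.3 -0.3 -0.6 -0.5 -0.2  0.1  0.2  0.6  2.3  0.1]
fix scene [0.5197 0.0994] -17.18 [-0.3 -1.1 -1.  -0.2  0.  -0.2  0.1  0.4  1.7  0.9]
fix both [0.5172 0.0994] -17.81 [-0.2 -0.9 -0.5 -1.2  0.  -0.6  0.4 -0.   2.3 -0.6 -1.2 -0.4 -2.1  0.6
 -1.2  0.3 -1.2  0.7  0.7  1.8]
movjaw local x [-0.02502095 -0.02591345]
```

View pics/ov2.png

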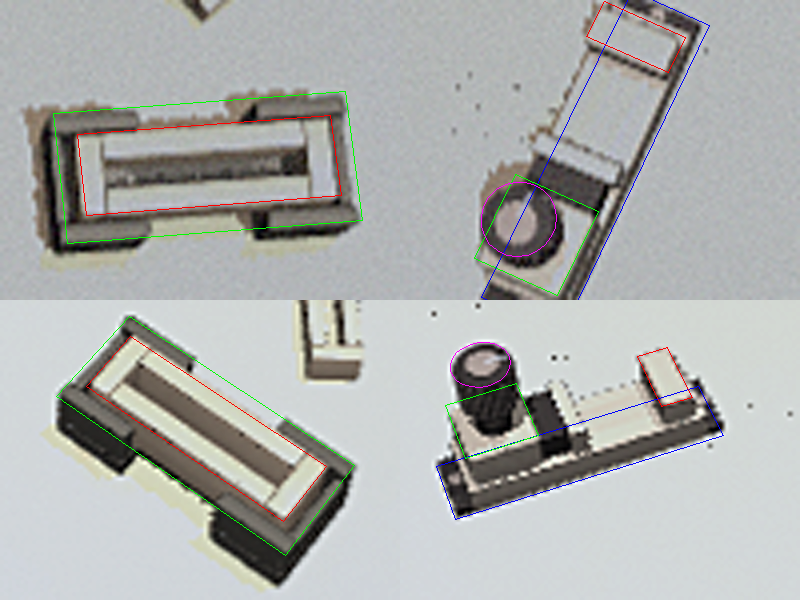

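The overlay matches both views to about 1 px. The applicator is at about (0.519,-0.178), yaw 10.7°. The fixture is at (0.518,0.0994), yaw -17.7°, and the knob top matches. Now I'll move above the cradle.

{"op": "arm_command", "data": {"travel": [[5, -4, 0], [10, -8, 0], [15, -13, 0], [20, -19, 0], [24, -25, 0], [25, -31, 0], [26, -37, 0], [26, -43, -1], [26, -49, -2], [26, -55, -3], [26, -61, -4], [26, -66, -6], [26.1, -71, -8], [26.1, -74.7, -10], [26.1, -74.7, -12], [26.1, -74.7, -12], [26.1, -74.7, -12]], "rot": [[0, 0, -4], [0, 0, -8], [0, 0, -12], [0, 0, -16], [0, 0, -20], [0, 0, -25], [0, 0, -30], [0, 0, -35], [0, 0, -40], [0, 0, -45], [0, 0, -50], [0, 0, -53], [0, 0, -54.9], [0, 0, -54.9], [0, 0, -54.9], [0, 0, -54.9], [0, 0, -54.9]], "hand": [1, 1, 1, 1, 1, 1, 1, 1, 1, 1, 1, 1, 1, 1, 1, 1, 1], "grip_force": 80}}

```text
time: 2.22
tool_pos: [0.5194, -0.1775, 0.1229]
tool_rot: [2.004, 2.419, 0.0]
wrist_force: [-0.4, -0.3, 0.8]
width: 0.0851
```

{"op": "arm_command", "data": {"travel": [[0, 0, -3], [0, 0, -6], [0, 0, -8], [0, 0, -9], [0, 0, -9.7], [0, 0, -9.7], [0, 0, -9.7], [0, 0, -9.7], [0, 0, -9.7], [0, 0, -9.7], [0, 0, -9.7], [0, 0, -9.7], [0, 0, -9.7]], "rot": [[0, 0, 0], [0, 0, 0], [0, 0, 0], [0, 0, 0], [0, 0, 0], [0, 0, 0], [0, 0, 0], [0, 0, 0], [0, 0, 0], [0, 0, 0], [0, 0, 0], [0, 0, 0], [0, 0, 0]], "hand": [1, 1, 1, 1, 1, 1, 0.3, 0.1, 0, 0, 0, 0, 0]}}

```text
time: 3.85
tool_pos: [0.5195, -0.1779, 0.026]
tool_rot: [2.004, 2.418, 0.001]
wrist_force: [-1.1, 0.3, 7.2]
width: 0.0305
```

{"op": "arm_command", "data": {"travel": [[0, 0, 1], [0, 0, 2.5], [0, 0, 5], [0, 0, 7], [0, 0, 7], [0.2, 3, 7], [0.5, 7, 7], [0.8, 11, 7], [1.1, 14, 7], [1.1, 14.8, 6], [1.1, 14.8, 3], [1.1, 14.8, 0.5], [1.1, 14.8, -0.4], [1.1, 14.8, -0.9], [1.1, 14.8, -0.9], [1.1, 14.8, -0.9]], "rot": [[0, 0, 0], [0, 0, 0], [0, 0, 0], [0, 0, 0], [0, 0, 0], [0, 0, -6], [0, 0, -14], [0, 0, -22], [0, 0, -28.4], [0, 0, -28.4], [0, 0, -28.4], [0, 0, -28.4], [0, 0, -28.4], [0, 0, -28.4], [0, 0, -28.4], [0, 0, -28.4]], "hand": [0, 0, 0, 0, 0, 0, 0, 0, 0, 0, 0, 0, 0, 0, 0, 0]}}

```text
time: 5.85
tool_pos: [0.5304, -0.0299, 0.017]
tool_rot: [2.536, 1.853, 0.001]
wrist_force: [0.3, 0.9, -3.3]
width: 0.0308
```

```bash
python3 - <<'E'
from h import *
s=snap('scene','scene1'); a=s['color']; m=load('scene1')
u=proj(m,[.53,-.03,.02])[0]; print(u)
x,y=int(u[0])-80,int(u[1])-60
cv2.imwrite('pics/c2.png',cv2.convertScaleAbs(cv2.resize(a[y:y+120,x:x+160],None,fx=4,fy=4,interpolation=cv2.INTER_CUBIC),alpha=1.4))
st=manip.get_state(); print(st['tool_pos'],st['wrist_force'],st['ft_torque'])
E
```

```text
[320.57800792 269.34976808]
[ 0.53045392 -0.02987207  0.01696717] [-1.0419388   1.02589369 -3.13312809] [-0.00758067 -0.01427739 -0.02841101]
```

View pics/c2.png

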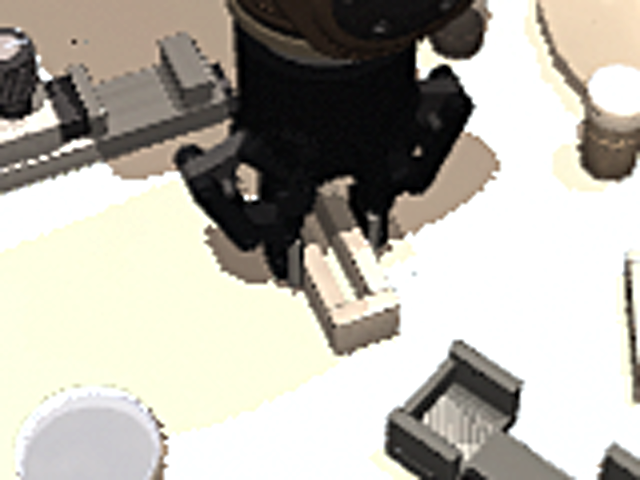

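The applicator is held, just above the worktop with its weight still hanging (-3 N). I'll lower it to contact.

{"op": "arm_command", "data": {"travel": [[0, 0, -0.1], [0, 0, -0.2], [0, 0, -0.25], [0, 0, -0.25]], "rot": [[0, 0, 0], [0, 0, 0], [0, 0, 0], [0, 0, 0]], "hand": [0, 0, 0, 0]}}

```text
time: 6.4
tool_pos: [0.5302, -0.0298, 0.014]
tool_rot: [2.537, 1.853, 0.0]
wrist_force: [-0.9, 0.3, 0.5]
width: 0.0305
```

{"op": "arm_command", "data": {"travel": [[0, 0, -0.03], [0, 0, -0.03], [0, 0, -0.03], [0, 0, 0], [0, 0, 0], [0, 0, 0], [0, 0, 2], [0, 0, 5], [0, 0, 9], [0, 0, 12], [-14, 0, 22], [-14, 0, 22], [-14, 0, 22], [-14, 0, 22]], "rot": [[0, 0, 0], [0, 0, 0], [0, 0, 0], [0, 0, 0], [0, 0, 0], [0, 0, 0], [0, 0, 0], [0, 0, 0], [0, 0, 0], [0, 0, 0], [0, 0, 0], [0, 0, 0], [0, 0, 0], [0, 0, 0]], "hand": [0, 0, 0.6, 0.75, 0.75, 0.75, 0.75, 0.75, 0.75, 0.75, 0.75, 0.75, 0.75, 0.75]}}

```text
time: 8.15
tool_pos: [0.3888, -0.0297, 0.2356]
tool_rot: [2.535, 1.851, 0.004]
wrist_force: [0.3, -0.2, -0.3]
width: 0.0642
```

```bash
python3 - <<'E'
from h import *
o=[]
for n in('scene','top'):
    s=snap(n,n+'2'); a=s['color']; u=proj(s,[.53,-.03,.013])[0]; x,y=int(u[0])-50,int(u[1])-50; print(n,x,y)
    o.append(cv2.convertScaleAbs(cv2.resize(a[y:y+100,x:x+100],None,fx=4,fy=4,interpolation=cv2.INTER_CUBIC),alpha=1.3))
cv2.imwrite('pics/c3.png',np.hstack(o))
E
```

```text
scene 270 221
top 273 197
```

View pics/c3.png

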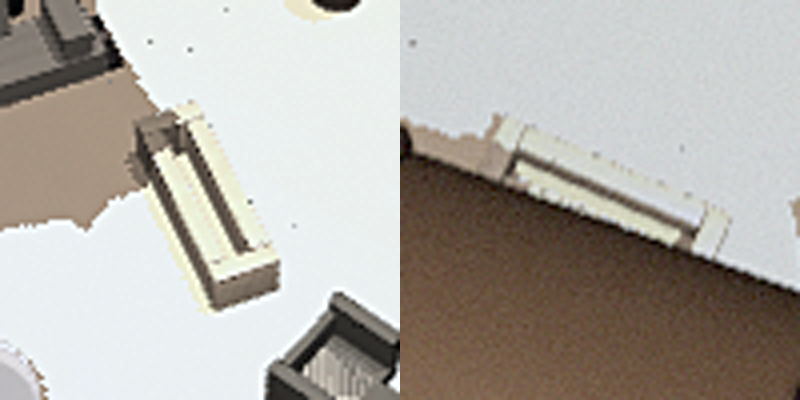

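The applicator stands flat on the worktop, ends at scene crop (165,110) and (243,258). Now I'll fit its along-axis position.

```bash
python3 - <<'E'
from fit import *
m=load('top2'); ms=load('scene2')
g=lambda uv,ox,oy,k:(np.array(uv,float)+.5)/k-.5+[ox,oy]
L=[(.016,.05,.026),(.016,-.05,.026),(-.016,-.05,.026),(-.016,.05,.026)]
As=g([(195,100),(275,246),(210,268),(135,122)],270,221,4)
At=g([(100,112),(330,212)],273,197,4)
r=least_squares(lambda p:(proj(ms,T(p,L))-As).ravel(),[.53,-.03,-.3]); print('scene',r.x[:2].round(4),np.degrees(r.x[2]),r.fun.round(1))
r=least_squares(lambda p:(proj(m,T(p,L[:2]))-At).ravel(),[.53,-.03,-.3]); print('top',r.x[:2].round(4),np.degrees(r.x[2]),r.fun.round(1))
E
```

```text
scene [ 0.532  -0.0267] -17.667471235753943 [-0.4 -1.5  0.6  1.4  0.6  1.6 -0.8 -2. ]
top [ 0.5289 -0.0279] -17.777779247428334 [ 0.3  0.1 -0.3 -0.1]
```

{"op": "arm_command", "data": {"travel": [[6, -2, 0], [10, -3.6, -2], [13, -3.6, -6], [13, -3.6, -11], [13, -3.6, -15], [13, -3.6, -15], [13, -3.6, -15]], "rot": [[0, 0, 0], [0, 0, 0], [0, 0, 0], [0, 0, 0], [0, 0, 0], [0, 0, 0], [0, 0, 0]], "hand": [0.75, 0.75, 0.75, 0.75, 0.75, 0.75, 0.75], "grip_force": 100}}

```text
time: 9.12
tool_pos: [0.5209, -0.0659, 0.0842]
tool_rot: [2.536, 1.853, 0.0]
wrist_force: [-0.1, -0.2, -0.5]
width: 0.0644
```

{"op": "arm_command", "data": {"travel": [[-0.2, 0, -3], [-0.2, 0, -5], [-0.2, 0, -6.5], [-0.2, 0, -7], [-0.2, 0, -7], [-0.2, 0, -7], [-0.2, 0, -7], [-0.2, 0, -7], [-0.2, 0, -7], [-0.2, 0, -7], [-0.2, 0, -6], [-0.2, 0, -4], [-0.2, 0, -1], [-0.2, 0, 0], [-0.2, 0, 0], [-0.2, 0, 0]], "rot": [[0, 0, 0], [0, 0, 0], [0, 0, 0], [0, 0, 0], [0, 0, 0], [0, 0, 0], [0, 0, 0], [0, 0, 0], [0, 0, 0], [0, 0, 0], [0, 0, 0], [0, 0, 0], [0, 0, 0], [0, 0, 0], [0, 0, 0], [0, 0, 0]], "hand": [0.75, 0.75, 0.75, 0.75, 0.75, 0, 0, 0, 0, 0, 0, 0, 0, 0, 0, 0]}}

```text
time: 11.12
tool_pos: [0.5177, -0.0657, 0.083]
tool_rot: [-2.536, -1.853, 0.001]
wrist_force: [-0.4, 0.5, -3.1]
width: 0.0301
```

```bash
python3 - <<'E'
from h import *
st=manip.get_state(); print(st['tool_pos'],st['wrist_force'],st['ft_torque'],st['width'])
o=[]
for n in('scene','top'):
    s=snap(n,n+'3'); a=s['color']; u=proj(s,[.53,-.03,.083])[0]; x,y=int(u[0])-50,int(u[1])-50; print(n,x,y)
    o.append(cv2.convertScaleAbs(cv2.resize(a[y:y+100,x:x+100],None,fx=4,fy=4,interpolation=cv2.INTER_CUBIC),alpha=1.3))
cv2.imwrite('pics/c4.png',np.hstack(o))
E
```

```text
[ 0.51773874 -0.06569966  0.08303563] [-0.36500967  0.48278997 -3.06253778] [-0.15022071  0.08637939 -0.00965203] 0.030141728735920338
scene 270 198
top 273 187
```

View pics/c4.png

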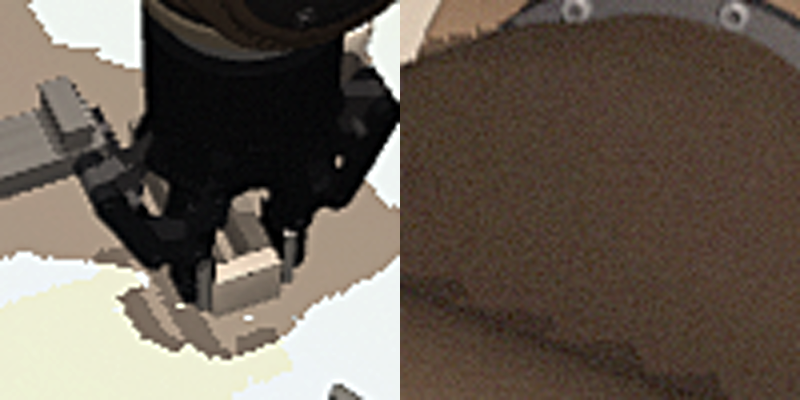

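The end grip holds, with the applicator level in scene. Next I'll go over the fixture.

{"op": "arm_command", "data": {"travel": [[0, 3, 0], [-0.4, 6, 0], [-0.9, 10, 0], [-1.27, 12.7, 0], [-1.27, 12.7, 0], [-1.27, 12.7, -1.5], [-1.27, 12.7, -2.8], [-1.27, 12.7, -2.8], [-1.27, 12.7, -2.8]], "rot": [[0, 0, 0], [0, 0, 0], [0, 0, 0], [0, 0, 0], [0, 0, 0], [0, 0, 0], [0, 0, 0], [0, 0, 0], [0, 0, 0]], "hand": [0, 0, 0, 0, 0, 0, 0, 0, 0]}}

```text
time: 12.35
tool_pos: [0.5055, 0.0608, 0.0556]
tool_rot: [-2.537, -1.852, 0.0]
wrist_force: [-0.7, 0.6, -2.2]
width: 0.0303
```

```bash
python3 - <<'E'
from h import *
st=manip.get_state(); print(st['tool_pos'],st['wrist_force'],st['ft_torque'],st['width'])
o=[]
for n in('scene','top'):
    s=snap(n,n+'4'); a=s['color']; u=proj(s,[.517,.1,.04])[0]; x,y=int(u[0])-50,int(u[1])-50; print(n,x,y)
    o.append(cv2.convertScaleAbs(cv2.resize(a[y:y+100,x:x+100],None,fx=4,fy=4,interpolation=cv2.INTER_CUBIC),alpha=1.3))
cv2.imwrite('pics/c5.png',np.hstack(o))
E
```

```text
[0.50549382 0.06084209 0.05563502] [-0.68589796  0.64634673 -2.18564667] [-0.08686005  0.06015087  0.05515768] 0.030295127477443312
scene 222 175
top 190 192
```

View pics/c5.png

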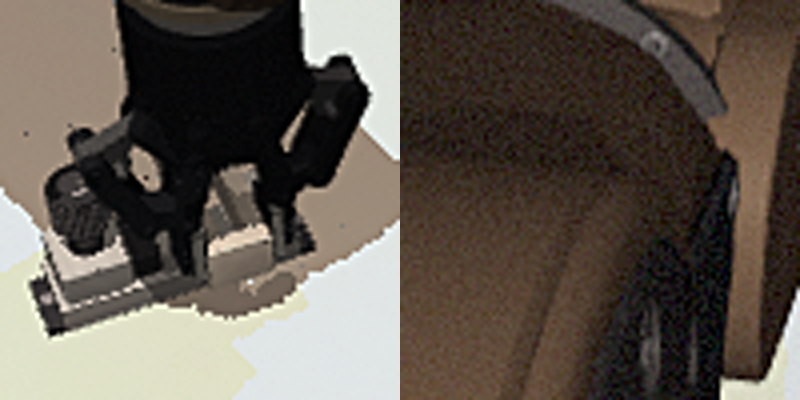

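The applicator is above the jaws and the gripper linkage clears the knob. Next I'll descend in small steps.

{"op": "arm_command", "data": {"travel": [[0, 0, -0.5], [0, 0, -1.0], [0, 0, -1.3], [0, 0, -1.3]], "rot": [[0, 0, 0], [0, 0, 0], [0, 0, 0], [0, 0, 0]], "hand": [0, 0, 0, 0]}}

```text
time: 12.95
tool_pos: [0.5053, 0.0612, 0.0425]
tool_rot: [-2.536, -1.853, 0.001]
wrist_force: [-0.4, -0.0, -4.2]
width: 0.0299
```

{"op": "arm_command", "data": {"travel": [[0, 0, -0.4], [0, 0, -0.8], [0, 0, -1.0], [0, 0, -1.05], [0, 0, -1.05]], "rot": [[0, 0, 0], [0, 0, 0], [0, 0, 0], [0, 0, 0], [0, 0, 0]], "hand": [0, 0, 0, 0, 0]}}

```text
time: 13.58
tool_pos: [0.5054, 0.0612, 0.0327]
tool_rot: [2.537, 1.853, 0.0]
wrist_force: [-2.1, -1.2, 4.4]
width: 0.0301
```

{"op": "arm_command", "data": {"travel": [[0, 0, -0.02], [0, 0, 0], [0, 0, 0], [0, 0, 0], [0, 0, 0], [0, 0, 1], [0, 0, 4], [0, 0, 9], [0, 0, 14], [0, -10, 16], [0, -16, 16], [0, -16, 16], [0, -16, 16]], "rot": [[0, 0, 0], [0, 0, 0], [0, 0, 0], [0, 0, 0], [0, 0, 0], [0, 0, 0], [0, 0, 0], [0, 0, 0], [0, 0, 0], [0, 0, 0], [0, 0, 0], [0, 0, 0], [0, 0, 0]], "hand": [0.3, 0.6, 0.7, 0.7, 0.7, 0.7, 0.7, 0.7, 0.7, 0.7, 0.7, 0.7, 0.7]}}

```text
time: 15.2
tool_pos: [0.5053, -0.1009, 0.1931]
tool_rot: [2.539, 1.848, 0.001]
wrist_force: [-0.4, 0.2, 1.0]
width: 0.0595
```

```bash
python3 - <<'E'
from h import *
st=manip.get_state(); print(st['tool_pos'],st['wrist_force'],st['ft_torque'],st['joint_pos'])
o=[]
for n in('scene','top'):
    s=snap(n,n+'5'); a=s['color']; u=proj(s,[.51,.1,.04])[0]; x,y=int(u[0])-50,int(u[1])-50; print(n,x,y)
    o.append(cv2.convertScaleAbs(cv2.resize(a[y:y+100,x:x+100],None,fx=4,fy=4,interpolation=cv2.INTER_CUBIC),alpha=1.3))
cv2.imwrite('pics/c6.png',np.hstack(o))
E
```

```text
[ 0.50533944 -0.10091056  0.19313813] [-0.36820145  0.23559109  1.04992908] [ 0.06133464 -0.00717     0.00389157] [-3.25273066e-01  3.97297314e-01  1.88303084e+00 -1.57111222e-04
  8.60009607e-01 -1.30167529e-02]
scene 219 177
top 190 197
```

View pics/c6.png

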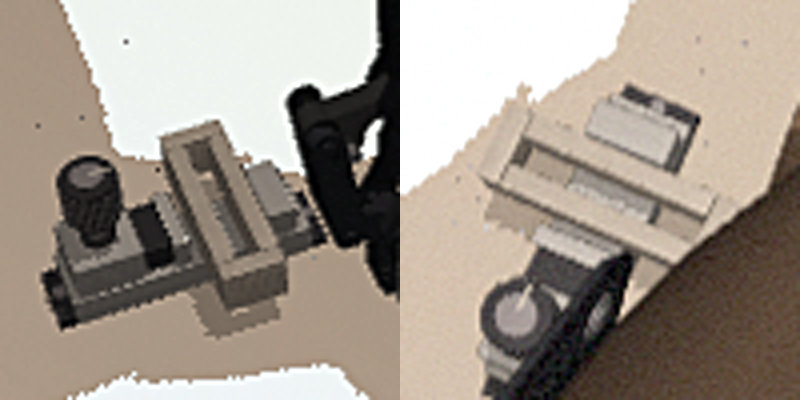

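The applicator lies on the bed between the jaws, ends past both sides. I'll check centring numerically, and the pointer on the knob top (a light notch) too.

```bash
python3 - <<'E'
from fit import *
m=load('top5'); ms=load('scene5')
g=lambda uv,ox,oy,k:(np.array(uv,float)+.5)/k-.5+[ox,oy]
L=[(.016,.05,.044),(.016,-.05,.044),(-.016,-.05,.044),(-.016,.05,.044)]
As=g([(220,120),(287,261),(224,283),(160,137)],219,177,4)
At=g([(124,102),(318,198),(82,176)],190,197,4)
for n,mm,LL,P in(('scene',ms,L,As),('top',m,[L[0],L[1],L[3]],At)):
    r=least_squares(lambda p:(proj(mm,T(p,LL))-P).ravel(),[.51,.1,-.3]); print(n,r.x[:2].round(4),np.degrees(r.x[2]),r.fun.round(1))
    d=r.x[:2]-[.5178,.0994]; print('local',d@[.953,-.304],d@[.304,.953])
E
```

```text
scene [0.5169 0.0949] -18.02737670592954 [ 0.1  0.1  0.1  0.1 -0.1 -0.4 -0.1  0.2]
local 0.00045870281710243217 -0.004536296677354698
top [0.5151 0.0985] -18.90745332872506 [-3.2 -0.6  5.1  1.7 -2.  -1.2]
local -0.0022837797098480203 -0.0016502590139474355
```

Centred within 5 mm. Next I'll go above the knob, winding the wrist back for a long clockwise stroke.

{"op": "arm_command", "data": {"travel": [[0, 2, 0], [-1, 5, 0], [-2, 8, 0], [-3, 11, 0], [-4, 14, 0], [-4.6, 17, 0], [-4.6, 20, 0], [-4.6, 21.9, 0], [-4.6, 21.9, -1], [-4.6, 21.9, -2], [-4.6, 21.9, -3], [-4.6, 21.9, -4], [-4.6, 21.9, -5], [-4.6, 21.9, -5], [-4.6, 21.9, -5], [-4.6, 21.9, -5], [-4.6, 21.9, -5], [-4.6, 21.9, -5]], "rot": [[0, 0, 10], [0, 0, 20], [0, 0, 30], [0, 0, 40], [0, 0, 50], [0, 0, 60], [0, 0, 70], [0, 0, 80], [0, 0, 90], [0, 0, 100], [0, 0, 110], [0, 0, 120], [0, 0, 130], [0, 0, 140], [0, 0, 150], [0, 0, 157], [0, 0, 157], [0, 0, 157]], "hand": [0.7, 0.7, 0.7, 0.7, 0.7, 0.7, 0.7, 0.7, 0.7, 0.7, 0.7, 0.7, 0.7, 0.7, 0.7, 0.7, 0.7, 0.7]}}

```text
time: 17.55
tool_pos: [0.4592, 0.1208, 0.1424]
tool_rot: [1.308, -2.856, -0.0]
wrist_force: [0.0, 0.4, 0.5]
width: 0.0597
```

```bash
python3 - <<'E'
from h import *
st=manip.get_state(); print(st['tool_pos'],st['wrist_force'],st['ft_torque'],st['joint_pos'].round(3))
E
```

```text
[0.459161   0.12078691 0.14240586] [0.00545244 0.40554625 0.49113635] [-0.0201927  -0.05523387  0.01302415] [ 0.118  0.425  2.027  0.     0.689 -2.312]
```

{"op": "arm_command", "data": {"travel": [[0, -0.25, -2], [0, -0.25, -5], [0, -0.25, -7], [0, -0.25, -7.8], [0, -0.25, -7.8], [0, -0.25, -7.8], [0, -0.25, -7.8], [0, -0.25, -7.8], [0, -0.25, -7.8], [0, -0.25, -7.8]], "rot": [[0, 0, 0], [0, 0, 0], [0, 0, 0], [0, 0, 0], [0, 0, 0], [0, 0, 0], [0, 0, 0], [0, 0, 0], [0, 0, 0], [0, 0, 0]], "hand": [0.7, 0.7, 0.7, 0.7, 0.7, 0, 0, 0, 0, 0], "grip_force": 60}}

```text
time: 18.8
tool_pos: [0.4589, 0.1184, 0.0653]
tool_rot: [-1.309, 2.855, 0.001]
wrist_force: [-5.2, 8.5, 10.1]
width: 0.0262
```

```bash
python3 - <<'E'
from h import *
st=manip.get_state(); print(st['tool_pos'],st['wrist_force'],st['ft_torque'],st['joint_pos'].round(3))
E
```

```text
[0.45891414 0.11838104 0.06533659] [-5.17348416  8.50670142 10.08593819] [ 1.31205281  0.89167331 -0.14844285] [ 1.130e-01  5.640e-01  2.087e+00  2.000e-03  4.900e-01 -2.320e+00]
```

{"op": "arm_command", "data": {"travel": [[-0.05, 0.08, 0], [-0.05, 0.08, 0], [-0.05, 0.08, 0], [-0.05, 0.08, 0], [-0.05, 0.08, 0], [-0.05, 0.08, 0], [-0.05, 0.08, 0]], "rot": [[0, 0, 0], [0, 0, -6], [0, 0, -12], [0, 0, -18], [0, 0, -24], [0, 0, -30], [0, 0, -36]], "hand": [0, 0, 0, 0, 0, 0, 0]}}

```text
time: 19.68
tool_pos: [0.4589, 0.1184, 0.0653]
tool_rot: [-0.359, 3.12, -0.0]
wrist_force: [-3.5, -2.5, 10.0]
width: 0.0264
```

```bash
cat > st.py <<'E'
from h import *
from scipy.spatial.transform import Rotation as R
st=manip.get_state(); y=R.from_rotvec(st['tool_rot']).as_matrix()[:,1]
print(st['time'],st['tool_pos'].round(4),st['wrist_force'].round(2),'M',st['ft_torque'].round(3),'yaw',np.degrees(np.arctan2(y[1],y[0])).round(2),'j6',st['joint_pos'][5].round(3),st['width'].round(4))
E
python3 st.py
```

```text
Traceback (most recent call last):
  File "st.py", line 4, in <module>
    print(st['time'],st['tool_pos'].round(4),st['wrist_force'].round(2),'M',st['ft_torque'].round(3),'yaw',np.degrees(np.arctan2(y[1],y[0])).round(2),'j6',st['joint_pos'][5].round(3),st['width'].round(4))
                                                                                                                                                                                       ^^^^^^^^^^^^^^^^^
AttributeError: 'float' object has no attribute 'round'
```

```bash
sed -i "s/,st\['width'\].round(4)//" st.py; python3 st.py
```

```text
19.675 [0.4589 0.1184 0.0653] [-3.53 -2.48 10.02] M [-0.347  0.481  0.256] yaw 103.13 j6 -1.687
```

{"op": "arm_command", "data": {"travel": [[0, 0, 0], [0, 0, 0], [0, 0, 0], [0, 0, 0], [0, 0, 0], [0, 0, 0], [0, 0, 0]], "rot": [[0, 0, -6], [0, 0, -12], [0, 0, -18], [0, 0, -24], [0, 0, -30], [0, 0, -36], [0, 0, -42]], "hand": [0, 0, 0, 0, 0, 0, 0]}}

```text
time: 20.55
tool_pos: [0.4589, 0.1183, 0.0653]
tool_rot: [0.783, 3.042, 0.0]
wrist_force: [-2.7, -3.4, 10.0]
width: 0.0267
```

```bash
python3 st.py
```

```text
20.55 [0.4589 0.1183 0.0653] [-2.72 -3.44 10.02] M [-0.601  0.49   0.224] yaw 61.14 j6 -0.954
```

{"op": "arm_command", "data": {"travel": [[0, 0, 0], [0, 0, 0], [0, 0, 0], [0, 0, 0]], "rot": [[0, 0, -5], [0, 0, -10], [0, 0, -15], [0, 0, -20]], "hand": [0, 0, 0, 0]}}

```text
time: 21.05
tool_pos: [0.4589, 0.1182, 0.0653]
tool_rot: [1.298, 2.86, 0.0]
wrist_force: [-3.4, -4.3, 10.6]
width: 0.0263
```

```bash
python3 st.py
```

```text
21.05 [0.4589 0.1182 0.0653] [-3.39 -4.29 10.56] M [-0.606  0.511  0.163] yaw 41.16 j6 -0.605
```

{"op": "arm_command", "data": {"travel": [[0, 0, 0], [0, 0, 0], [0, 0, 0], [0, 0, 0]], "rot": [[0, 0, -5], [0, 0, -10], [0, 0, -15], [0, 0, -20]], "hand": [0, 0, 0, 0]}}

```text
time: 21.55
tool_pos: [0.4588, 0.1182, 0.0653]
tool_rot: [1.775, 2.591, 0.0]
wrist_force: [-3.5, -4.3, 11.4]
width: 0.0263
```

```bash
python3 st.py
```

```text
21.55 [0.4588 0.1182 0.0653] [-3.49 -4.25 11.35] M [-0.684  0.57   0.201] yaw 21.16 j6 -0.256
```

{"op": "arm_command", "data": {"travel": [[0, 0, 0], [0, 0, 0], [0, 0, 0], [0, 0, 0]], "rot": [[0, 0, -5], [0, 0, -10], [0, 0, -15], [0, 0, -20]], "hand": [0, 0, 0, 0]}}

```text
time: 22.05
tool_pos: [0.4588, 0.1182, 0.0653]
tool_rot: [2.198, 2.243, 0.0]
wrist_force: [-4.0, -4.7, 10.4]
width: 0.0264
```

```bash
python3 st.py
```

```text
22.05 [0.4588 0.1182 0.0653] [-4.02 -4.74 10.36] M [-0.745  0.612  0.163] yaw 1.17 j6 0.093
```

{"op": "arm_command", "data": {"travel": [[0, 0, 0], [0, 0, 0], [0, 0, 0]], "rot": [[0, 0, -5], [0, 0, -10], [0, 0, -15]], "hand": [0, 0, 0]}}

```text
time: 22.42
tool_pos: [0.4587, 0.1182, 0.0653]
tool_rot: [2.472, 1.937, 0.0]
wrist_force: [-3.3, -4.3, 12.1]
width: 0.0263
```

```bash
python3 st.py
```

```text
22.425 [0.4587 0.1182 0.0653] [-3.33 -4.32 12.06] M [-0.691  0.661  0.23 ] yaw -13.84 j6 0.355
```

{"op": "arm_command", "data": {"travel": [[0, 0, 0], [0, 0, 0], [0, 0, 0]], "rot": [[0, 0, -5], [0, 0, -10], [0, 0, -15]], "hand": [0, 0, 0]}}

```text
time: 22.8
tool_pos: [0.4586, 0.1182, 0.0653]
tool_rot: [2.704, 1.598, 0.0]
wrist_force: [-3.9, -3.9, 10.8]
width: 0.0264
```

```bash
python3 st.py
```

```text
22.8 [0.4586 0.1182 0.0653] [-3.88 -3.89 10.76] M [-0.697  0.638  0.218] yaw -28.83 j6 0.617
```

{"op": "arm_command", "data": {"travel": [[0, 0, 0], [0, 0, 0], [0, 0, 0]], "rot": [[0, 0, -5], [0, 0, -10], [0, 0, -15]], "hand": [0, 0, 0]}}

```text
time: 23.18
tool_pos: [0.4586, 0.1182, 0.0653]
tool_rot: [2.889, 1.232, 0.0]
wrist_force: [-4.3, -3.7, 11.0]
width: 0.0261
```

```bash
python3 st.py
```

```text
23.175 [0.4586 0.1182 0.0653] [-4.34 -3.71 11.02] M [-0.577  0.665  0.288] yaw -43.82 j6 0.879
```

{"op": "arm_command", "data": {"travel": [[0, 0, 0], [0, 0, 0]], "rot": [[0, 0, -5], [0, 0, -10]], "hand": [0, 0]}}

```text
time: 23.42
tool_pos: [0.4586, 0.1183, 0.0653]
tool_rot: [2.986, 0.975, -0.0]
wrist_force: [-4.2, -2.4, 11.9]
width: 0.026
```

```bash
python3 st.py
```

```text
23.425 [0.4586 0.1183 0.0653] [-4.16 -2.43 11.89] M [-0.574  0.639  0.298] yaw -53.82 j6 1.053
```

{"op": "arm_command", "data": {"travel": [[0, 0, 0], [0, 0, 0]], "rot": [[0, 0, -5], [0, 0, -10]], "hand": [0, 0]}}

```text
time: 23.68
tool_pos: [0.4586, 0.1183, 0.0653]
tool_rot: [3.059, 0.711, 0.0]
wrist_force: [-4.7, -2.5, 11.8]
width: 0.0263
```

```bash
python3 st.py
```

```text
23.675 [0.4586 0.1183 0.0653] [-4.71 -2.5  11.81] M [-0.52   0.687  0.316] yaw -63.82 j6 1.228
```

The torque rose from about 0.20 to 0.32 Nm. That puts it about 0.75 rad past contact, which matches the turn count (3.55 rad). I'll stop, release and retreat.

{"op": "arm_command", "data": {"travel": [[0, 0, 0], [0, 0, 0], [0, 0, 0], [0, 0, 0], [0, 0, 2], [0, 0, 5], [0, 0, 10], [0, 0, 15], [2, -8, 16], [4, -14, 16], [4, -20, 16], [4, -26, 16], [4, -26, 16], [4, -26, 16]], "rot": [[0, 0, 0], [0, 0, 0], [0, 0, 0], [0, 0, 0], [0, 0, 0], [0, 0, 0], [0, 0, 0], [0, 0, 0], [0, 0, 0], [0, 0, 0], [0, 0, 0], [0, 0, 0], [0, 0, 0], [0, 0, 0]], "hand": [0.3, 0.6, 0.7, 0.7, 0.7, 0.7, 0.7, 0.7, 0.7, 0.7, 0.7, 0.7, 0.7, 0.7]}}

```text
time: 25.42
tool_pos: [0.4987, -0.1418, 0.2241]
tool_rot: [-3.059, -0.712, 0.001]
wrist_force: [-0.3, 0.3, 0.7]
width: 0.0598
```

```bash
python3 st.py; python3 - <<'E'
from h import *
o=[]
for n in('scene','top'):
    s=snap(n,n+'6'); a=s['color']; u=proj(s,[.50,.1,.04])[0]; x,y=int(u[0])-50,int(u[1])-50; print(n,x,y)
    o.append(cv2.convertScaleAbs(cv2.resize(a[y:y+100,x:x+100],None,fx=4,fy=4,interpolation=cv2.INTER_CUBIC),alpha=1.3))
cv2.imwrite('pics/c7.png',np.hstack(o))
E
```

```text
25.425 [ 0.4987 -0.1418  0.2241] [-0.33  0.3   0.73] M [-0.022 -0.057 -0.024] yaw -63.8 j6 0.709
scene 215 180
top 189 203
```

View pics/c7.png

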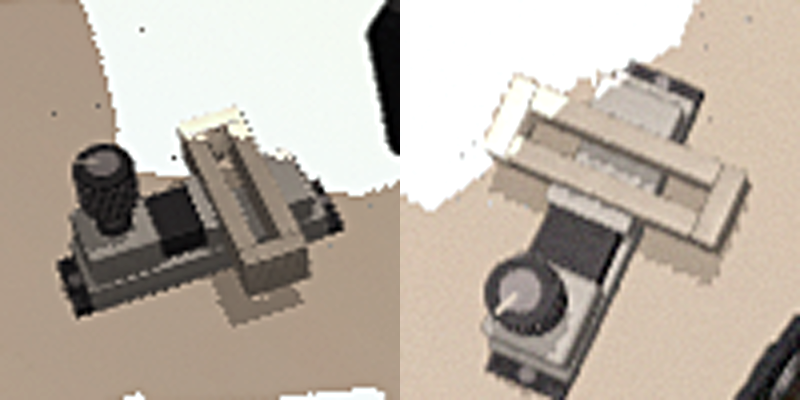

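The jaws are closed on the applicator, which lies flat and square with both ends out. The knob's notch went from upper right to lower left, about 190–200° clockwise, so the grip on the knob did not slip. Handing in.

```bash
python3 -c "
from rig import manip
print(manip.job_done())"
```

```text
the job is handed in; nothing more can be done
None
```

I carried out the whole task and handed it in at about 25 s of the 72 s allowed; the hand-in reports no verdict.

- **Moves:** I lifted the applicator from the cradle by its middle, set it flat on the worktop and let go. I then regripped it by one end and laid it on the fixture bed between the open jaws, centred within about 5 mm.
- **Tightening:** I turned the thumbscrew clockwise about 203° (3.55 rad) in one stroke, so no regrasp was needed. The resisting torque rose from about 0.20 to 0.32 Nm. That puts it roughly 0.65–0.9 rad past first contact, an estimated 40–55 N of grip. I released there and backed away.
- **Last checks:** The final pictures show the applicator square between the closed jaws. The knob's mark moved about 190°, roughly matching the 203° commanded, so there was no sign of slip. The wrist force was near zero, with the robot clear of everything.
- **Disagreements:** The two cameras differed by about 3 mm in x, and I averaged them. One check of the applicator on the bed, from the top camera, fitted poorly (up to 5 px off), so that centring figure rests mainly on the scene camera.
- **Not checked:** The jaw grip was not measured directly. I did not re-measure the jars and petri dish afterwards, but no move went near them.

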